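# Clear and snap shut a terminal box

## Robot

A 6-joint arm with a two-finger parallel gripper is mounted at the origin on a cart in front of the work surface, level with it; the furniture and walls round the work are solid. World frame = base frame: x ahead of the robot, y to its left, z up, the work surface at z = 0. Lengths are in m, angles in rad, forces in N, time in s.
With the tool pointing down it reaches from about 0.35 to 0.8 m from the base axis. Payload 7.3 kg.
Tool frame: the origin (TCP) lies between the finger pads; the fingertips stand 25 mm ahead of it and the grasp point (between the pads) lies 6 mm ahead of it (r.tip_extent is the distance from the TCP to the fingertips, in m); z points along the fingers, y is the direction in which the jaws open and shut (so a half turn about z gives the same grasp; the last joint's range is limited). The gripper opens to 85 mm and grips with 20 to 120 N. Pads are 22 mm wide; open, the fingers measure 114 mm over their backs; the gripper's body (76 mm by 85 mm) begins 54 mm behind the grasp point. The pads swing forward as they close: fully open they stand 13 mm farther back than shut.
Start: joints at [-1.302, 0.342, 1.524, -0, 1.275, -0.146], TCP at [0.212, -0.48, 0.256] pointing down, gripper open.
Joint ranges: [-2.53, 2.53], [-0.77, 2.02], [0.04, 2.7], [-1, 4.14], [0.28, 2.66], [-3.11, 3.11]. Speed limits (rad/s): [2.57, 2.57, 3.14, 3.14, 3.14, 3.14].

## Interface

Orientations are given as a unit quaternion [x, y, z, w].
In Python, from workcell import r, command_gripper, optics gives the robot as it stands. The module is installed in compiled form; this text tells all that it offers. Calls block until the motion is done:
- r.reach(position, orientation): joint-space move of the TCP to a pose.
- r.move_straight(position, orientation=None, speed=0.15, max_force=None): straight line of the TCP; orientation=None keeps the orientation; speed is the mean speed in m/s. With max_force (N) it stops when the force on the tool has changed by that much, and returns True; else False.
- r.movej(angles): joint-space move.
- command_gripper(opening, force=None): finger opening in m; force is the grip in N (None keeps the last); returns when the fingers have stopped.
- r.hold(seconds).
- r.solve_ik(position, orientation): joint angles nearest the present ones, or None.
- r.read_state(): the state.
- optics.get_image(name): name is "scene" or "top" or "wrist"; returns (picture, depth): 420x560x3 uint8, red, green, blue; 420x560 float32, m along the optical axis (not along the pixel's ray), 0 where there is no reading.
- optics.camera_model(name): a dict with "K" (3x3 intrinsics, pixels), "R" (3x3) and "t" (3): a world point X has camera coordinates R X + t; the wrist camera has in their place "tool_from_camera" (4x4, takes a point from camera to tool coordinates, whose origin is the TCP and whose axes are the flange's). Camera axes: x right, y down, z forward; pixel columns grow to the right and rows downward; lengths in m; the calibration is good to about 2 mm. A picture is of the moment at which its call begins: read the wrist's pose just before it. camera_model takes no time and is no camera call.
A pose or a line that the arm cannot do raises r.PlanningError and nothing moves.
- r.finish_job(): hands the job in, once; it reports no verdict.
The state is a dict: "time_s": time; "joint_positions": joint angles; "dq": joint speeds; "tau": joint torques, N m; "eef_pos": TCP position; "eef_rot": TCP orientation; "contact_force": force on the tool from outside, world axes, zero at the start; "torque": the same for the moment, N m; "grip_width": finger opening in m.
Only numpy, scipy, OpenCV 4.12 (cv2) and the standard library are available. Lean on these libraries where they do the work, as an engineer would, in place of code of your own. Each camera call takes 0.05 s, during which the arm holds its last target.

## Task

Pick the two wood offcuts off the deck of the open terminal box and put them in the scrap tray. Then fit the loose cover over the box and press it straight down until it snaps home on its seal all round, and finish the job still pressing down on it firmly, with about a kilogram's weight: do not let go or ease off at the end. Leave the mug, the jar and the wax cake where they are.

Things in the scene. Friction and masses are not known exactly. Their poses are not given: they have to be found in the camera images.
- box: Grey plastic terminal box, fixed to the bench. Origin: centre of its underside; z up, y along its long side. Lower body 90 (x) x 128 (y) x 20 mm high with a mounting ear at each short end; on it a flat black seal; inside the seal a neck 70 x 100 mm, straight up to 42 mm, then tapering to a flat deck 60 x 88 mm at 51 mm. A sprung steel latch nose stands out of each short (y) end of the neck.
- box_seat (a point): Centre of the plane of the seal's top, 24 mm above the bench, axes as the box. When the cover is home, the cover's origin is here (lower rim on the seal), its y along the box's y, either way round. It has about 2 mm of play round the neck; the neck's taper guides it in from up to about 5 mm off.
- box_deck (a point): Centre of the flat deck on top of the box's neck, 51 mm above the bench, where the offcuts lie.
- seal: Flat black rubber ring on the box, 84 x 122 mm outside, 4 mm thick; origin at the centre of its underside, 20 mm above the bench. Going down, the cover meets the latch noses about 12 mm above home; pressed level, the resistance grows to a peak of about 7 to 11 N some 6 to 8 mm above home, drops suddenly as both latches snap over, then the rim meets the seal, a firm stop.
- cover: Loose grey plastic cover, about 0.12 kg, a cap open below, upright on the bench at the start: 80 (x) x 117 (y) x 35 mm high, walls 3 mm, on top an upright straight grip rib: 22 mm wide (x), 60 mm long (y), rising 26 mm above the cap (rib top 61 mm above the lower rim). Origin: centre of the lower rim's plane; z up, y along its long side.
- cover_grip (a point): Middle of the cover's grip rib, 48 mm above the cover's lower rim: the place to grip, fingers closing along the cover's x (22 mm).
- offcut_a: Wood offcut, the longer one: 24 (x) x 40 (y) x 20 mm high, ends chipped, side faces (x) parallel. Origin: centre of its underside. Lies on the box's deck; about 20 g. Grip across its x.
- offcut_b: Wood offcut, the shorter and taller one: 21 (x) x 30 (y) x 24 mm high, ends chipped, side faces (x) parallel. Origin: centre of its underside. Lies on the box's deck; about 20 g. Grip across its x.
- scrap_tray_in (a point): Centre of the inner floor (3 mm above the bench) of the dark steel scrap tray, an open box 125 (x) x 155 (y) x 50 mm high, walls 3 mm, fixed to the bench; axes as the tray.
- mug: Bystander: light mug, 82 mm across, 94 mm high, handle along its -y.
- frit_jar: Bystander: screw-top jar with dark lid, 60 mm across, 90 mm high.
- wax_cake: Bystander: round yellowish cake of wax, 68 mm across, 21 mm high.

How it is judged:
By the outcome, as a careful person would: the job done as asked, in the order asked, and still so for the second after the job is handed in, while the arm keeps its last pose, push and grip.
It also fails if it takes over 72 s, if anything falls off the work surface, if the arm or the gripper's body presses on something with over 40 N, if the wrist force passes 120 N, or if a joint passes its speed limit or range.

## Working session

There is one attempt and no reset: what is moved stays moved. The work goes in short steps, each a Python script; the robot and the scene stay as the last script left them, time stands still between calls to the robot, and variables do not carry over. Pictures are saved under pics/ and viewed, and the job is handed in when it is done.

```bash
mkdir -p pics; python3 - <<'E'
from workcell import r, optics
import cv2,numpy as np
s=r.read_state(); print(s['time_s'],s['eef_pos'],s['eef_rot'],s['grip_width'],s['contact_force'])
for n in ("scene","top"):
    p,d=optics.get_image(n); cv2.imwrite(f'pics/{n}0.png',p[:,:,::-1]); np.savez(f'{n}0.npz',p=p,d=d)
    m=optics.camera_model(n); print(n,m['K'].tolist() if hasattr(m['K'],'tolist') else m['K'],np.array(m['R']).round(4).tolist(),m['t'])
print(optics.camera_model('wrist'))
E
```

```text
0.0 [ 0.21150679 -0.48010846  0.25562967] [ 9.78567439e-01  2.05925131e-01 -4.33743542e-05 -7.78361634e-04] 0.08554627218307115 [-0.77633423 -0.08946836 -0.51026079]
scene [[484.126761770157, 0.0, 276.85011171774255], [0.0, 484.126761770157, 204.0221952691143], [0.0, 0.0, 1.0]] [[-0.7291, -0.6843, -0.0119], [-0.3246, 0.361, -0.8742], [0.6025, -0.6335, -0.4854]] [0.38032154 0.25769837 0.93368676]
top [[523.0080543606779, 0.0, 270.04527668959486], [0.0, 523.0080543606779, 201.0050816649932], [0.0, 0.0, 1.0]] [[-0.0067, -1.0, -0.0041], [-0.9865, 0.0073, -0.1635], [0.1636, 0.0029, -0.9865]] [-0.05251795  0.59204925  1.25161338]
{'K': array([[340.10333823,   0.        , 278.32456004],
       [  0.        , 340.10333823, 210.18972391],
       [  0.        ,   0.        ,   1.        ]]), 'tool_from_camera': array([[ 2.54222214e-04, -9.52238520e-01, -3.05355098e-01,
         7.85076093e-02],
       [ 9.99999666e-01,  4.69426985e-06,  8.17906976e-04,
         1.39227708e-03],
       [-7.77409110e-04, -3.05355203e-01,  9.52238203e-01,
        -1.18248172e-01],
       [ 0.00000000e+00,  0.00000000e+00,  0.00000000e+00,
         1.00000000e+00]])}
```

View pics/top0.png

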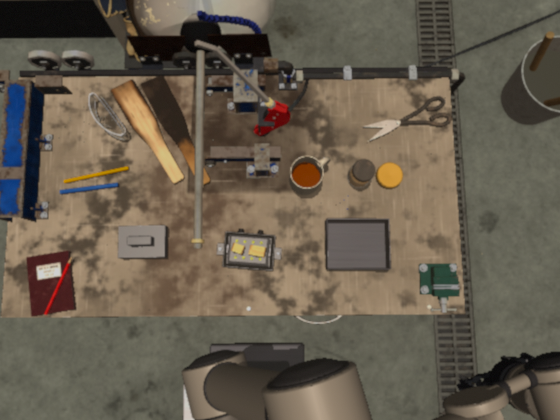

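View pics/scene0.png

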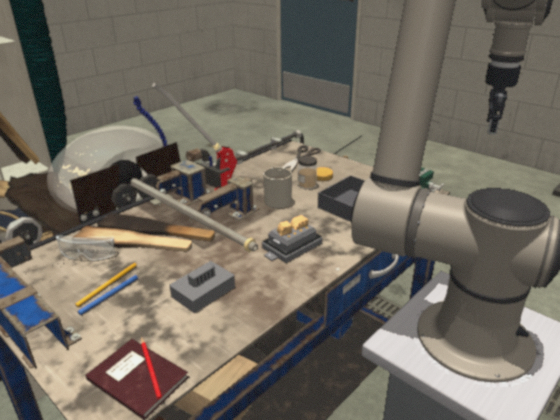

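The top view shows the box at (250,250), the cover at (142,242) and the tray at (357,245). A bar at column ~200 hangs between the cover and the box. Next I'll measure these positions from depth.

```bash
cat > h.py <<'E'
import numpy as np,cv2
from workcell import r, command_gripper, optics
from scipy.spatial.transform import Rotation as Ro
def cloud(n,d):
    m=optics.camera_model(n);K=m['K'];v,u=np.mgrid[0:420,0:560]
    c=np.stack([(u-K[0,2])/K[0,0]*d,(v-K[1,2])/K[1,1]*d,d],-1)
    return (c-m['t'])@m['R']
def ray(n,u,v,z):
    m=optics.camera_model(n);K=m['K'];o=-m['R'].T@m['t'];w=m['R'].T@np.array([(u-K[0,2])/K[0,0],(v-K[1,2])/K[1,1],1])
    return o+w*(z-o[2])/w[2]
def down(a): # tool z down, tool x at... jaw axis (tool y) along world angle a
    y=np.array([np.cos(a),np.sin(a),0]);z=np.array([0,0,-1.]);return Ro.from_matrix(np.c_[np.cross(y,z),y,z]).as_quat()
E
python3 - <<'E'
from h import *
f=np.load('top0.npz');P=cloud('top',f['d']);p=f['p']
for nm,(u,v) in dict(box=(250,232),deck=(247,250),oa=(257,251),ob=(238,249),cov=(122,250),rib=(140,241),tray=(357,245),bar1=(197,238),bar2=(199,200),bar3=(199,150),bar4=(200,100),bar5=(200,50),mug=(306,165),jar=(362,172),wood=(180,170),vise=(262,160),vise2=(220,160)).items(): print(nm,P[v,u].round(3))
c=p[195:285,90:400]; cv2.imwrite('pics/c0.png',cv2.resize(c[:,:,::-1],None,fx=2.55,fy=2.55,interpolation=cv2.INTER_CUBIC))
s=np.load('scene0.npz')['p'][170:320,140:360];cv2.imwrite('pics/c1.png',cv2.resize(s[:,:,::-1],None,fx=3.5,fy=3.5,interpolation=cv2.INTER_CUBIC))
# tall stuff in region
hm=P[:,:,2]; ok=(f['d']>0)&(hm>.12)&(P[:,:,0]<.8)&(P[:,:,0]>.3)&(abs(P[:,:,1])<.6)
for x in np.arange(.3,.8,.05):
  k=ok&(P[:,:,0]>=x)&(P[:,:,0]<x+.05)
  if k.sum(): print(x,k.sum(),P[k][:,1].min().round(3),P[k][:,1].max().round(3),'z',P[k][:,2].min().round(3),P[k][:,2].max().round(3))
E
```

```text
box [ 0.52  -0.005  0.001]
deck [0.471 0.001 0.048]
oa [ 0.466 -0.024  0.069]
ob [0.471 0.021 0.076]
cov [0.474 0.311 0.035]
rib [0.494 0.261 0.058]
tray [ 0.485 -0.277 -0.001]
bar1 [0.5   0.122 0.062]
bar2 [0.593 0.118 0.063]
bar3 [0.718 0.119 0.069]
bar4 [0.851 0.12  0.063]
bar5 [0.985 0.121 0.065]
mug [ 0.684 -0.148  0.045]
jar [ 0.655 -0.281  0.088]
wood [0.68  0.175 0.013]
vise [ 0.686 -0.038  0.093]
vise2 [0.694 0.067 0.062]
0.7499999999999999 241 -0.104 -0.049 z 0.12 0.166
```

View pics/c0.png

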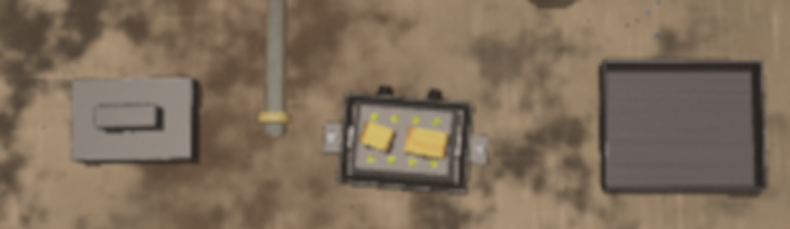

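View pics/c1.png

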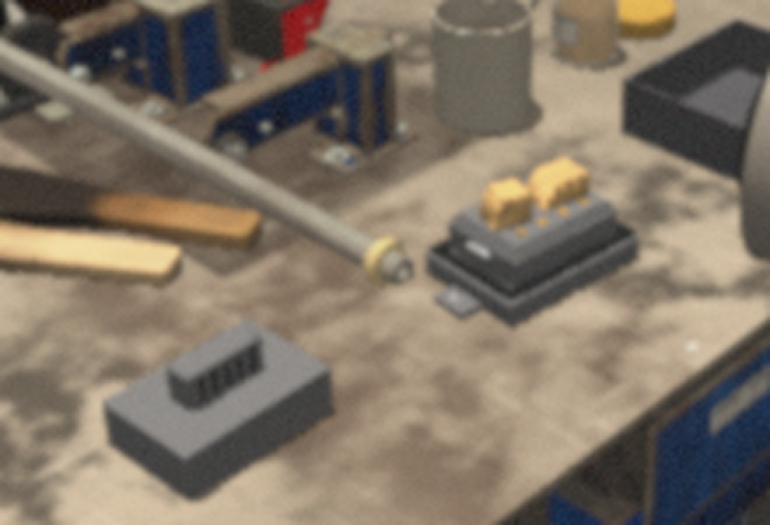

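```bash
cat >> h.py <<'E'
def wcloud(T,d):
    m=optics.camera_model('wrist');K=m['K'];v,u=np.mgrid[0:420,0:560]
    c=np.stack([(u-K[0,2])/K[0,0]*d,(v-K[1,2])/K[1,1]*d,d],-1)
    M=T@m['tool_from_camera'];return c@M[:3,:3].T+M[:3,3]
def snap(name):
    s=r.read_state();T=np.eye(4);T[:3,:3]=Ro.from_quat(s['eef_rot']).as_matrix();T[:3,3]=s['eef_pos']
    p,d=optics.get_image('wrist');cv2.imwrite(f'pics/{name}.png',p[:,:,::-1]);P=wcloud(T,d);P[d<=0]=np.nan
    np.savez(name+'.npz',p=p,d=d,P=P,T=T);return p,d,P,T
E
python3 - <<'E'
from h import *
for a in (0,np.pi):
  for p in ([.47,0,.2],[.47,.26,.2],[.48,-.28,.2]): print(a,p,r.solve_ik(p,down(a)))
r.reach([.47,-.003,.2],down(0) if abs(r.solve_ik([.47,0,.2],down(0))[5])<abs(r.solve_ik([.47,0,.2],down(np.pi))[5]) else down(np.pi))
snap('w1'); s=r.read_state(); print(s['time_s'],s['eef_pos'],s['joint_positions'])
E
```

```text
0 [0.47, 0, 0.2] [-1.63277712e-01  2.99881222e-01  1.75559369e+00 -4.44089210e-16
  1.08611774e+00 -1.63277712e-01]
0 [0.47, 0.26, 0.2] [ 3.62566558e-01  4.15258716e-01  1.57655902e+00 -4.44089210e-16
  1.14977492e+00  3.62566558e-01]
0 [0.48, -0.28, 0.2] [-6.65996108e-01  4.47351957e-01  1.52385232e+00 -4.44089210e-16
  1.17038838e+00 -6.65996108e-01]
3.141592653589793 [0.47, 0, 0.2] [-1.63277712e-01  2.99881222e-01  1.75559369e+00 -4.44089210e-16
  1.08611774e+00  2.97831494e+00]
3.141592653589793 [0.47, 0.26, 0.2] [ 3.62566558e-01  4.15258716e-01  1.57655902e+00 -4.44089210e-16
  1.14977492e+00 -2.77902610e+00]
3.141592653589793 [0.48, -0.28, 0.2] [-6.65996108e-01  4.47351957e-01  1.52385232e+00 -4.44089210e-16
  1.17038838e+00  2.47559655e+00]
2.1167 [ 0.4701662  -0.00382155  0.20007741] [-1.71237248e-01  2.99980460e-01  1.75520093e+00 -1.90270619e-04
  1.08613327e+00 -1.69662630e-01]
```

View pics/w1.png

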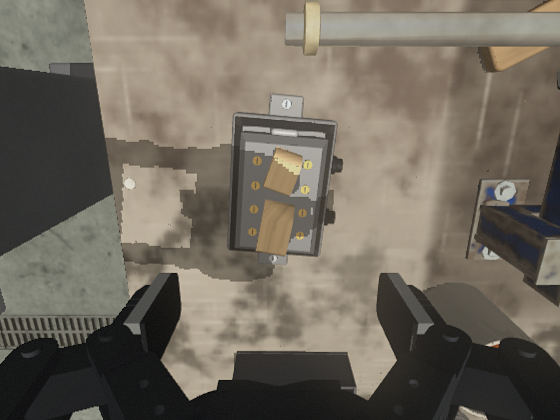

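The wrist view shows the box centred near (283,185). The tall offcut (b) is at (283,172) and the long one (a) at (276,228). I'll take their poses from top-face height masks and fit the box by rectangles.

```bash
cat > fit.py <<'E'
from h import *
def rect(P,mask):
    m=np.uint8(mask);n,l,st,ce=cv2.connectedComponentsWithStats(m);out=[]
    for i in range(1,n):
        if st[i,4]<60: continue
        q=P[l==i]; (c,wh,an)=cv2.minAreaRect((q[:,:2]*1000).astype(np.float32))
        if wh[0]<wh[1]: an+=90;wh=wh[::-1]   # an = long-axis direction
        out.append((np.round(c,1),np.round(wh,1),round((an+90)%180-90,1),round(np.median(q[:,2])*1000,1),st[i,4],ce[i].round()))
    return out
E
python3 - <<'E'
from fit import *
f=np.load('w1.npz');P=f['P'];z=P[:,:,2];u=np.mgrid[0:420,0:560]
near=(abs(P[:,:,0]-.47)<.08)&(abs(P[:,:,1])<.09)
for lo,hi in ((.064,.085),(.045,.057),(.045,.085),(.012,.085),(.021,.085),(-.01,.006)):
    print(lo,hi)
    for o in rect(P,near&(z>lo)&(z<hi)): print(o)
hsv=cv2.cvtColor(f['p'],cv2.COLOR_RGB2HSV)
print(z[172,283],z[228,276],z[155,262],z[185,270],z[180,239], z[104,287],z[300,230])
E
```

```text
0.064 0.085
(array([474.5,  22.1]), array([29.9, 21.1]), 69.8, np.float64(75.4), np.int32(1175), array([283., 173.]))
(array([468.2, -25.5]), array([38.5, 24.1]), 78.7, np.float64(71.5), np.int32(1374), array([275., 232.]))
0.045 0.057
(array([471.6,  -2.6]), array([97.9, 68.6]), 84.9, np.float64(51.6), np.int32(6422), array([279., 190.]))
0.045 0.085
(array([471.6,  -2.6]), array([97.9, 68.6]), 84.9, np.float64(52.1), np.int32(9228), array([279., 194.]))
0.012 0.085
(array([476.6,  -2.8]), array([126.7, 100. ]), 85.1, np.float64(51.3), np.int32(13937), array([280., 184.]))
0.021 0.085
(array([471.8,  -2.4]), array([124. ,  87.8]), 85.1, np.float64(51.5), np.int32(12576), array([279., 186.]))
-0.01 0.006
(array([470.,  -0.]), array([180., 160.]), 90.0, np.float64(0.8), np.int32(16386), array([274., 161.]))
0.077022695666285 0.07155748912048909 0.052517928943562775 0.07583555693137978 0.04432080500255958 0.00947239467154909 0.0009912114324032717
```

```bash
python3 - <<'E'
from fit import *
f=np.load('top0.npz');P=cloud('top',f['d']);z=P[:,:,2]
near=(abs(P[:,:,0]-.48)<.12)&(abs(P[:,:,1]+.27)<.13)&(z>.03)&(z<.07)
for o in rect(P,near): print('tray',o)
near=(abs(P[:,:,0]-.48)<.12)&(abs(P[:,:,1]-.26)<.11)
for lo,hi in ((.02,.08),(.05,.08)):
  for o in rect(P,near&(z>lo)&(z<hi)): print('cov',o)
print(r.tip_extent)
command_gripper(.045,30); print(r.tip_extent,r.read_state()['time_s'])
def ang(a): return down(np.radians(a))
q=ang(-20.2); print(r.solve_ik([.4745,.0221,.1],q))
r.reach([.4745,.0221,.11],q)
print(r.move_straight([.4745,.0221,.079],speed=.08,max_force=5))
command_gripper(.0,30); s=r.read_state(); print(s['grip_width'],s['eef_pos'],s['contact_force'],r.tip_extent)
r.move_straight([.4745,.0221,.15],speed=.2); s=r.read_state(); print(s['grip_width'],s['time_s'])
snap('w2')
E
```

```text
tray (array([ 484. , -273.4]), array([156.3, 123.5]), 89.5, np.float64(47.1), np.int32(440), array([360., 242.]))
cov (array([494. , 262.9]), array([119.2,  80.1]), -89.5, np.float64(34.6), np.int32(1558), array([142., 242.]))
cov (array([494.7, 263.1]), array([61.2, 22.6]), -89.0, np.float64(59.5), np.int32(231), array([139., 241.]))
0.025
0.025 2.5917
[-1.14997167e-01  4.49403269e-01  1.86155033e+00 -4.44089210e-16
  8.30639060e-01  2.37559342e-01]
False
0.02028418260400208 [0.47500886 0.02201244 0.07972325] [-0.13957531  0.42401181  6.82974178] 0.025
0.020687077646166275 4.45
```

View pics/w2.png

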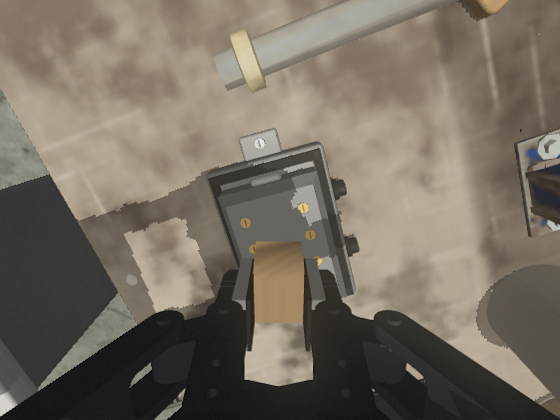

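Offcut b is held between the pads at (280,280), grip width 20.7 mm. The deck contact was 6.8 N, so I'll go in 2 mm higher for a. Placing b, then fetching a.

```bash
python3 - <<'E'
from fit import *
def ang(a): return down(np.radians(a))
def st(t): s=r.read_state(); print(t,round(s['time_s'],2),s['grip_width'].round(4),s['eef_pos'].round(4),s['contact_force'].round(1))
q0=ang(0)
r.reach([.484,-.238,.15],q0); 
print(r.move_straight([.484,-.238,.038],speed=.15,max_force=8)); st('b')
command_gripper(.045); r.move_straight([.484,-.238,.12],speed=.25); st('b out')
q=ang(-11.3)
r.reach([.4682,-.0255,.115],q)
snap('w3')
print(r.move_straight([.4682,-.0255,.081],speed=.08,max_force=5))
command_gripper(0,30); st('a')
r.move_straight([.4682,-.0255,.15],speed=.2); st('a up')
r.reach([.484,-.31,.15],q0)
print(r.move_straight([.484,-.31,.038],speed=.15,max_force=8)); st('a dn')
command_gripper(.045); r.move_straight([.484,-.31,.15],speed=.25); st('a out')
snap('w4')
p,d=optics.get_image('top');cv2.imwrite('pics/top4.png',p[:,:,::-1])
E
```

```text
FalseTraceback (most recent call last):
  File "<stdin>", line 6, in <module>
  File "<stdin>", line 3, in st
AttributeError: 'float' object has no attribute 'round'
```

A print bug stopped the script with b lowered into the tray and still gripped. I'll carry on from there.

```bash
cat >> h.py <<'E'
def ang(a): return down(np.radians(a))
def st(t): s=r.read_state(); print(t,round(s['time_s'],2),'w',round(float(s['grip_width']),4),np.round(s['eef_pos'],4),np.round(s['contact_force'],1))
E
python3 - <<'E'
from fit import *
q0=ang(0); st('b')
command_gripper(.045); r.move_straight([.484,-.238,.12],speed=.25); st('b out')
q=ang(-11.3)
r.reach([.4682,-.0255,.115],q)
print(r.move_straight([.4682,-.0255,.081],speed=.08,max_force=5))
command_gripper(0,30); st('a')
r.move_straight([.4682,-.0255,.15],speed=.2); st('a up')
r.reach([.484,-.31,.15],q0)
print(r.move_straight([.484,-.31,.038],speed=.15,max_force=8)); st('a dn')
command_gripper(.045); r.move_straight([.484,-.31,.17],speed=.25); st('a out')
snap('w4')
p,d=optics.get_image('top');cv2.imwrite('pics/top4.png',p[:,:,::-1])
E
```

```text
b 6.42 w 0.0202 [ 0.4846 -0.238   0.0388] [-0.6 -0.7  0.1]
b out 7.25 w 0.0451 [ 0.4842 -0.2381  0.1208] [ 0.6  0.3 -0.1]
False
a 8.99 w 0.0232 [ 0.4687 -0.0257  0.0816] [-0.3 -1.   2.9]
a up 9.48 w 0.0231 [ 0.468  -0.0254  0.15  ] [0.1 0.7 0.3]
False
a dn 11.48 w 0.0235 [ 0.4847 -0.3101  0.0389] [-0.2 -0.7 -1.1]
a out 12.5 w 0.0449 [ 0.4834 -0.3095  0.169 ] [-0.1 -0.1  0.1]
```

View pics/w4.png

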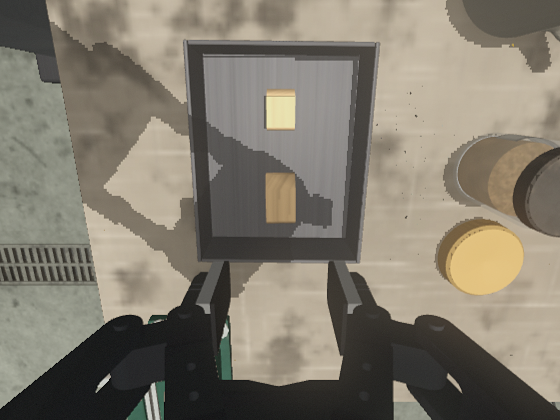

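View pics/top4.png

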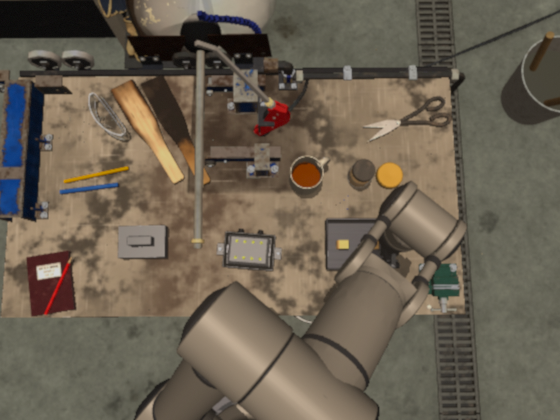

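Both offcuts lie in the tray, at (280,110) and (280,197), and the deck is clear. Next I'll look again at the box and then the cover.

```bash
python3 - <<'E'
from fit import *
r.reach([.4717,-.0025-.03,.2],ang(-5)); r.hold(.3); st('box')
p,d,P,T=snap('w5');z=P[:,:,2];near=(abs(P[:,:,0]-.47)<.08)&(abs(P[:,:,1])<.09)
for lo,hi in ((.048,.056),(.021,.085),(.012,.085)):
    for o in rect(P,near&(z>lo)&(z<hi)): print(lo,o)
r.reach([.494,.263-.03,.22],ang(0)); r.hold(.3); st('cov')
p,d,P,T=snap('w6');z=P[:,:,2];near=(abs(P[:,:,0]-.494)<.08)&(abs(P[:,:,1]-.263)<.09)
for lo,hi in ((.05,.085),(.02,.085),(.03,.04)):
    for o in rect(P,near&(z>lo)&(z<hi)): print(lo,o)
E
```

```text
box 13.98 w 0.0449 [ 0.4718 -0.0332  0.1998] [ 0.2 -0.6 -0.3]
0.048 (array([471.6,  -2.8]), array([93.7, 65.1]), 85.1, np.float64(51.7), np.int32(9329), array([273., 159.]))
0.021 (array([471.6,  -3. ]), array([125.4,  87.8]), 85.3, np.float64(51.2), np.int32(13753), array([274., 153.]))
0.012 (array([476.3,  -3.7]), array([127.6,  99.9]), 84.9, np.float64(51.0), np.int32(15178), array([275., 151.]))
cov 15.38 w 0.0448 [0.4943 0.232  0.22  ] [-0.2  0.2  0. ]
0.05 (array([496.1, 263.6]), array([59.3, 22.7]), -89.2, np.float64(61.6), np.int32(1936), array([279., 158.]))
0.02 (array([496.2, 263.1]), array([117.1,  80.2]), -89.3, np.float64(35.9), np.int32(11806), array([279., 150.]))
0.03 (array([496.2, 263.1]), array([117.1,  80.2]), -89.3, np.float64(35.8), np.int32(9848), array([279., 148.]))
```

View pics/w5.png

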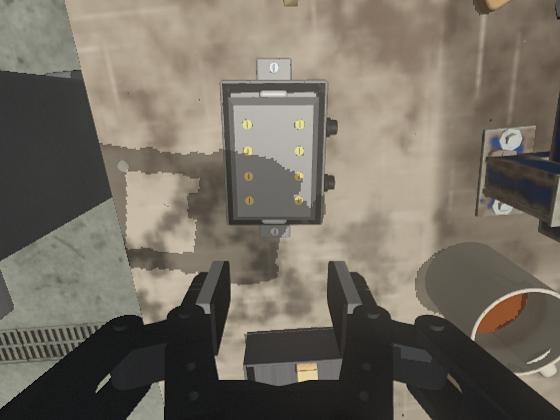

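View pics/w6.png

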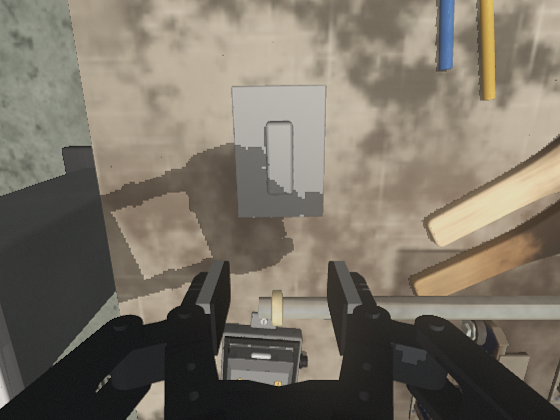

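```bash
python3 - <<'E'
from fit import *
q=ang(.7)
r.reach([.4961,.2633,.11],q)
print(r.move_straight([.4961,.2633,.066],speed=.08,max_force=4)); st('at')
command_gripper(0,90); r.hold(.2); st('grip')
p=r.read_state()['eef_pos']
r.move_straight([.4961,.2633,.075],speed=.05); st('up')
r.move_straight([.4961,.2633,.2],speed=.15); st('up')
snap('w7')
r.reach([.4716,-.0028,.2],ang(-4.9)); r.hold(.3); st('over')
snap('w8')
p,d=optics.get_image('scene');cv2.imwrite('pics/s8.png',p[:,:,::-1])
E
```

```text
False
at 16.66 w 0.045 [0.4965 0.2634 0.0664] [ 0.1  0.2 -0.9]
grip 17.2 w 0.0199 [0.4965 0.2635 0.067 ] [ 0.3 -1.2  5.8]
up 17.53 w 0.0204 [0.4963 0.2634 0.0754] [ 0.2 -0.5 -0.4]
up 18.52 w 0.0201 [0.4956 0.2631 0.199 ] [-0.4 -0.1 -1.5]
over 19.91 w 0.0199 [ 0.4717 -0.002   0.1999] [-0.1  0.4 -0.6]
```

View pics/w8.png

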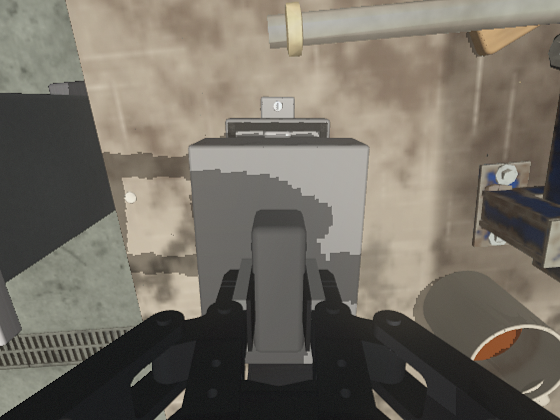

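View pics/s8.png

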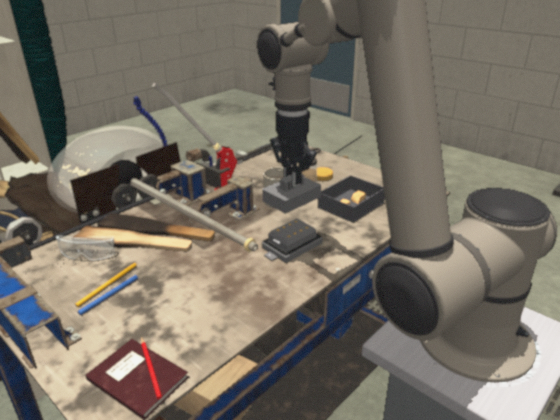

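The cover is held by its rib: top edge at about row 145, columns 190–368, with the box visible behind it. I'll check its level and offset before lowering.

```bash
python3 - <<'E'
from fit import *
f=np.load('w8.npz');P=f['P'];z=P[:,:,2]
m=np.zeros(z.shape,bool);m[155:270,200:245]=1;m[155:270,318:355]=1;m&=np.isfinite(z)&(z>.13)
q=P[m];A=np.c_[q[:,:2]-q[:,:2].mean(0),np.ones(len(q))];c=np.linalg.lstsq(A,q[:,2],rcond=None)[0];print('slope deg',np.degrees(c[:2]),c[2],len(q))
B=m*0
m2=np.isfinite(z)&(z>.15)&(z<.18);m2[285:]=0
q=P[m2][:,:2]*1000;R=Ro.from_euler('z',4.9,degrees=True).as_matrix()[:2,:2]
w=(q-[471.7,-2.0])@R.T;print('x',np.percentile(w[:,0],[.5,99.5]),'ymax',np.percentile(w[:,1],99.5))
for v in (160,200,240,270):
    k=m2[v];e=w.reshape(-1,2);qq=(P[v][k][:,:2]*1000-[471.7,-2.0])@R.T;print(v,qq[:,0].min().round(1),qq[:,0].max().round(1),qq[:,1].mean().round(1))
E
```

```text
slope deg [-0.24699483 -0.38518362] 0.16882114291825173 9406
x [-38.22134899  40.51272037] ymax 58.68435578441603
160 -38.5 40.9 52.2
200 -38.9 41.3 33.9
240 -38.3 40.5 14.2
270 -38.4 40.8 -1.7
```

```bash
python3 - <<'E'
from fit import *
q=ang(-4.9);x,y=.4705,-.0030
r.move_straight([x,y,.13],q,speed=.12); st('130')
print(r.move_straight([x,y,.106],q,speed=.03,max_force=5)); st('106')
E
```

```text
130 20.74 w 0.0201 [ 0.4709 -0.0031  0.1305] [ 0.   0.6 -0.4]
False
106 21.69 w 0.0203 [ 0.4706 -0.003   0.1061] [ 0.5  0.9 -0.8]
```

The rim is now over the neck without contact. Next I press down in small steps, logging force.

```bash
python3 - <<'E'
from fit import *
q=ang(-4.9);x,y=.4705,-.0030
z=.106
while z>.088:
    z-=.001
    hit=r.move_straight([x,y,z],q,speed=.02,max_force=18); s=r.read_state()
    print(round(z,4),hit,np.round(s['eef_pos'],4),np.round(s['contact_force'],1),np.round(s['torque'],2),round(s['time_s'],2))
    if s['contact_force'][2]>16 or hit: break
    if z<.0945 and s['contact_force'][2]>8: break
snap('w9')
E
```

```text
0.105 False [ 0.4705 -0.003   0.1051] [-0.1  0.2 -0.6] [-0.02  0.   -0.01] 21.94
0.104 False [ 0.4704 -0.003   0.1039] [-0.   1.  -0.2] [0.04 0.01 0.01] 22.19
0.103 False [ 0.4706 -0.0029  0.1031] [ 0.1  0.7 -0.2] [ 0.17 -0.07 -0.01] 22.44
0.102 False [ 0.4707 -0.003   0.1022] [1.1 0.5 2.6] [ 0.11 -0.02  0.07] 22.69
0.101 False [ 0.4708 -0.0031  0.1013] [0.6 0.6 4.7] [ 0.1  -0.09 -0.  ] 22.94
0.1 False [ 0.4709 -0.0031  0.1003] [0.5 0.2 5.7] [ 0.07 -0.1  -0.02] 23.19
0.099 False [ 0.471  -0.0031  0.0994] [ 0.4 -0.1  6.5] [ 0.18 -0.04  0.02] 23.44
0.098 False [ 0.4711 -0.0031  0.0986] [-0.2 -0.1  8.1] [ 0.14 -0.01  0.01] 23.69
0.097 False [ 0.4711 -0.0031  0.0974] [1.8 0.5 4.3] [ 0.13 -0.23 -0.05] 23.94
0.096 False [ 0.4711 -0.0031  0.096 ] [2.9 0.9 0.5] [ 0.06 -0.63  0.  ] 24.19
0.095 False [ 0.4704 -0.003   0.0944] [ 5.   0.6 -7.1] [ 0.06 -0.91  0.02] 24.44
0.094 False [ 0.47   -0.0029  0.0932] [  4.6   0.4 -12. ] [-0.06 -0.92 -0.03] 24.69
0.093 False [ 0.4698 -0.0029  0.0925] [  2.2   0.1 -11.6] [ 0.03 -0.55 -0.02] 24.94
0.092 False [ 0.4699 -0.0029  0.0918] [ 0.3  1.8 -7.6] [ 0.1  -0.03 -0.01] 25.19
0.091 False [ 0.4707 -0.003   0.0914] [-0.9  0.3 -2.1] [ 0.05  0.07 -0.07] 25.44
0.09 False [ 0.4709 -0.0031  0.0909] [-1.6  0.6  5.8] [ 0.08  0.41 -0.01] 25.69
0.089 False [ 0.4709 -0.0031  0.0909] [-4.6 -0.  16.6] [ 0.14  0.95 -0.05] 25.94
```

View pics/w9.png

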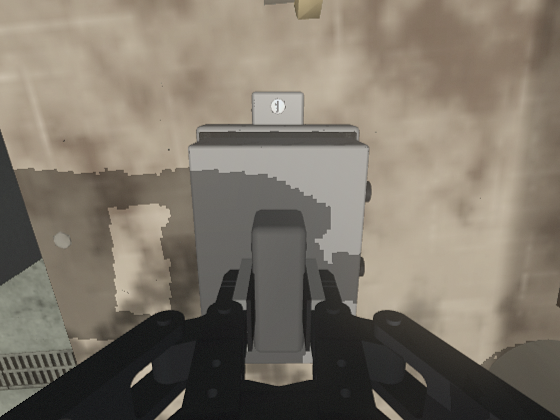

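The latches snapped over: 8 N peak, then a sudden drop and a firm stop at TCP 0.0909. I'll trim the push to about 11 N, remove the side load, and check level and seating height.

```bash
python3 - <<'E'
from fit import *
q=ang(-4.9)
def F(n=8):
    a=[]
    for _ in range(n): r.hold(.05);s=r.read_state();a.append(np.r_[s['contact_force'],s['torque']])
    return np.mean(a,0)
print(F().round(2))
for x,z in ((.4709,.0892),(.4709,.0893)):
    r.move_straight([x,-.0031,z],q,speed=.02); r.hold(.4); print(x,z,F().round(2)); st('')
p,d,P,T=snap('w10');z=P[:,:,2]
m=np.zeros(z.shape,bool);m[155:270,200:245]=1;m[155:270,318:350]=1;m&=np.isfinite(z)
q=P[m];A=np.c_[q[:,:2]-q[:,:2].mean(0),np.ones(len(q))];c=np.linalg.lstsq(A,q[:,2],rcond=None)[0];print('slope deg',np.degrees(c[:2]),'top z',c[2])
p,d=optics.get_image('scene');cv2.imwrite('pics/s10.png',cv2.resize(p[130:290,200:410,::-1],None,fx=3.6,fy=3.6,interpolation=cv2.INTER_CUBIC))
E
```

```text
[-4.850e+00  8.300e-01  1.699e+01  1.500e-01  9.900e-01  1.000e-02]
0.4709 0.0892 [-5.62  0.84 15.68  0.18  0.99 -0.03]
 27.44 w 0.0199 [ 0.471  -0.0031  0.0909] [-5.4  0.8 15.5]
0.4709 0.0893 [-5.30e+00  1.18e+00  1.48e+01  1.50e-01  9.40e-01 -1.00e-02]
 28.49 w 0.0194 [ 0.471  -0.0031  0.0909] [-5.3  1.1 14.5]
slope deg [-0.11075532 -0.34628856] top z 0.05984412524879247
```

View pics/s10.png

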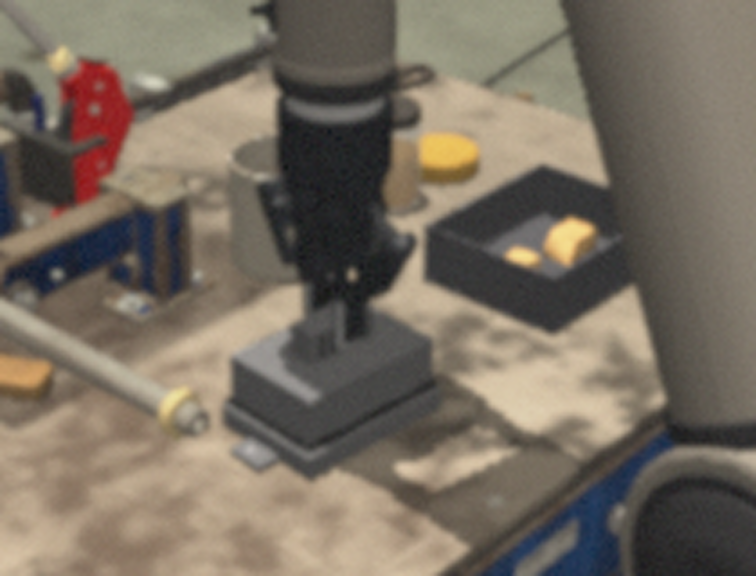

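```bash
python3 - <<'E'
from fit import *
q=ang(-4.9)
def F(n=8):
    a=[]
    for _ in range(n): r.hold(.05);s=r.read_state();a.append(s['contact_force'])
    return np.mean(a,0)
for x,z in ((.4698,.0894),(.4690,.0895)):
    r.move_straight([x,-.0031,z],q,speed=.02); r.hold(.4); f=F(); print(x,z,f.round(2)); st('')
    if 10<f[2]<12.2: break
E
```

```text
0.4698 0.0894 [-1.13  1.85 10.04]
 29.64 w 0.0199 [ 0.4709 -0.0031  0.0909] [-0.4  1.8 10.6]
```

```bash
python3 - <<'E'
from fit import *
r.move_straight([.4698,-.0031,.08935],ang(-4.9),speed=.02)
a=[]
for _ in range(20): r.hold(.06);a.append(r.read_state()['contact_force'])
a=np.array(a);print(a[:10].mean(0).round(2),a[10:].mean(0).round(2),a[:,2].min(),a[:,2].max());st('end')
p,d=optics.get_image('top');cv2.imwrite('pics/top11.png',p[:,:,::-1])
if 9<a[10:,2].mean()<13: r.finish_job();print('done')
E
```

```text
[-1.32  1.66 10.25] [-1.38  1.51 10.5 ] 9.510248225320764 11.231464587098799
end 31.06 w 0.0203 [ 0.4709 -0.0031  0.0909] [-1.5  1.9 10.6]
the job is handed in; nothing more can be done
done
```

View pics/top11.png

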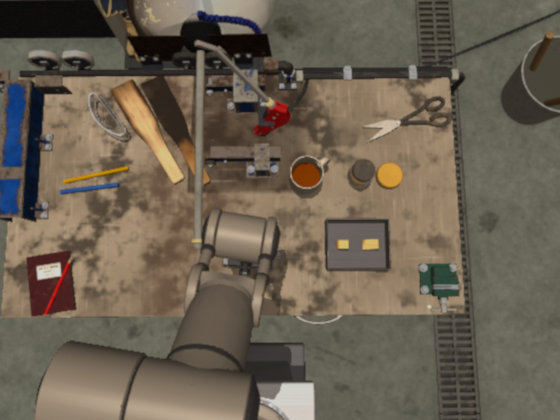

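Both offcuts are in the scrap tray, the cover is snapped home on the box, and I handed the job in at 31 s with the arm still pressing on it.

- **Offcuts and bystanders:** the last top view shows both offcuts in the tray, at pixels (343,244) and (371,244). The mug, jar and wax cake are where they started.
- **Snap:** the resistance peaked at about 8 N, about 7 mm above the stop, then dropped suddenly as the latches went over. The cover then came to a firm stop.
- **Seating:** the cap top measured 59.8 mm against 59 mm expected, and the camera reads about 0.8 mm high at the bench. It was level to within about 0.4°, the same as when the cover hung free.
- **Final push:** about 10.5 N downward (9.5 to 11.2 N over the last second), with about 2 N of side load.

Two things went less than smoothly:
- **Fingertip contact:** the fingertips touched the deck at about 7 N when closing on the shorter offcut, and the cover's top at about 6 N when gripping the rib.
- **Push overshoot:** the push went to about 17 N just after the snap before I trimmed it.

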